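# Load slotted weights on a scale-checking hanger

### The arm

A 6-joint arm with a two-finger parallel gripper is mounted at the origin on the work surface. World frame = base frame: x ahead of the robot, y to its left, z up, the work surface at z = 0. Lengths are in m, angles in degrees, forces in N, time in s.
With the tool pointing down it reaches from about 0.4 to 0.825 m from the base axis. Payload 7 kg.
Tool frame: the origin (TCP) lies midway between the tips of the shut fingers; the grasp point (between the pads) lies 19 mm behind it; x points along the fingers, z is the direction in which the jaws open and shut, and the axes are right-handed (so a half turn about x gives the same grasp; the last joint's range is limited). The gripper opens to 88 mm and grips with 3 to 60 N. Pads are 19 mm wide; open, the fingers measure 130 mm over their backs; the gripper's body (78 mm by 193 mm) begins 47 mm behind the grasp point.
Start: joints at [89.043, 20.546, 0.682, 0, -70.136, -16.507], TCP at [0.203, 0.644, 0.227] pointing down, gripper open.
Joint ranges: [-176.03, 176.03], [-82.01, 121.73], [-58.28, 71.71], [-173.87, 95.51], [-174.79, -0.11], [-173.66, 173.66]. Speed limits (degrees/s): [136.94, 136.94, 172.46, 180, 180, 180].

### API

Orientations are given as [roll, pitch, yaw] about the fixed x, y, z axes, in that order (R = Rz(yaw) Ry(pitch) Rx(roll)).
In Python, from plant import get_state, capture, close_job gives the robot as it stands.
- The arm moves only by the tool play_rows, never from a script. Its argument "series" is one flat list of numbers, 4 for each row, row after row: the shift along the tool's x, y, z in m, then the turn about the tool's x in rad. In form: [tx, ty, tz, spin, tx, ty, tz, spin, ...]. A call has exactly 5 rows; each row shifts and turns the commanded pose from where the row before left it, along the tool's axes as they then stand; what a row does not reach is not made up. A row lasts 1/12 s, in which the tool goes at most 41.7 mm and 7.16 degrees, less where a joint would pass 70% of its speed; a pose out of reach is approached as far as the arm can. A call is refused whole if a number of a shift passes 0.0417 or a number of a turn 0.125, either way. A call with a gripper value outside its range is refused whole. "jaw" is the opening in per cent of the stroke, from 0 (shut) to 100 (fully open), set as the call begins (left out, the last holds). The fingers move at their own pace and stop on an object; "squeeze" is the grip in N (left out, the last holds). Time passes only in rows, so rows that do not move let the fingers close, or fill a call up. It gives the time, the measured TCP pose, the force and the opening at its end, in the units of the state.
- get_state(): the state, without advancing time (a new reading comes with each control period).
- capture(name): name is "side" or "top"; returns a dict with "img" (420x560x3 uint8, blue, green, red), "K" (3x3 intrinsics, pixels), "k1" (the pictures are not rectified: a ray, as slopes to the right and down, at radius r is drawn at 1 + k1 r^2 times it, then the intrinsics apply), "world_from_camera" (4x4, takes a point from camera to world coordinates). Camera axes: x right, y down, z forward; pixel columns grow to the right and rows downward; lengths in m; the calibration is good to about 2 mm. A picture is of the moment at which its call begins. There is no depth.
- close_job(): hands the job in, once; it reports no verdict.
The state is a dict: "time_s": time; "joints": joint angles; "qd": joint speeds; "joint_torque": joint torques, N m; "tcp_pos": TCP position; "eef_rot": TCP orientation; "contact_force": force on the tool from outside, world axes, zero at the start; "moment": the same for the moment, N m; "gripper_width": finger opening in m.
Only numpy, scipy, OpenCV 4.12 (cv2) and the standard library are available. Lean on these libraries where they do the work, as an engineer would, in place of code of your own. Each camera call takes 0.05 s, during which the arm holds its last target.

### The job

Load the weight hanger so that the old scale can be checked: slide the large loose slotted weight sideways onto the hanger's stem and set it down flat on the weight already there, then add the small one on top of it in the same way. Push each fully home, so that the stem is at its centre, and turn it so that its slot faces the opposite way from the slot of the weight directly beneath it; leave the other things on the bench where they are.

Things in the scene. Friction and masses are not known exactly. Their poses are not given: they have to be found in the camera images.
- hanger_pan (a point): weight hanger, fixed upright in its stand on the bench: centre of its pan's top face (pan 110 mm wide, 60 mm above the bench), where the stem stands. Stem 10 mm in diameter, rising 82 mm above the pan to a round cap 36 mm wide and 10 mm thick, so weights go on only from the side, below the cap. The stand's foot is 120 mm wide, 10 mm high
- bottom_weight_center (a point): bottom weight: flat aluminium disc 120 mm in diameter, 16 mm thick, loose, already on the hanger's pan round the stem. A slot is open at the rim; opposite it a straight flat tab, 22 mm wide, 16 mm thick, ends 110 mm from the disc's centre. Point: the disc's centre, half-way up (8 mm above its underside); +x points out through the slot's mouth, -x along the tab, z up
- bottom_weight_mouth (a point): bottom weight: middle of the slot's mouth at the rim, half-way up, 60 mm along +x from the centre. The slot is straight, 22 mm wide, and runs along x from here to 11 mm past the centre (square end)
- large_weight_center (a point): large weight: flat aluminium disc 100 mm in diameter, 16 mm thick, lying flat on the bench, about 0.28 kg. A slot is open at the rim; opposite it a straight flat tab, 22 mm wide, 16 mm thick, ends 110 mm from the disc's centre. Point: the disc's centre, half-way up (8 mm above its underside); +x points out through the slot's mouth, -x along the tab, z up
- large_weight_mouth (a point): large weight: middle of the slot's mouth at the rim, half-way up, 50 mm along +x from the centre. The slot is straight, 22 mm wide, and runs along x from here to 11 mm past the centre (square end)
- large_weight_grip (a point): place to grip the large weight: on its tab, 80 mm along -x from the disc's centre, half-way up the 16 mm thickness; pinch across the 22 mm width (the y axis). Same axes as its centre
- small_weight_center (a point): small weight: flat aluminium disc 80 mm in diameter, 16 mm thick, lying flat on the bench, about 0.20 kg. A slot is open at the rim; opposite it a straight flat tab, 22 mm wide, 16 mm thick, ends 110 mm from the disc's centre. Point: the disc's centre, half-way up (8 mm above its underside); +x points out through the slot's mouth, -x along the tab, z up
- small_weight_mouth (a point): small weight: middle of the slot's mouth at the rim, half-way up, 40 mm along +x from the centre. The slot is straight, 22 mm wide, and runs along x from here to 11 mm past the centre (square end)
- small_weight_grip (a point): place to grip the small weight: on its tab, 80 mm along -x from the disc's centre, half-way up the 16 mm thickness; pinch across the 22 mm width (the y axis). Same axes as its centre
- screwdriver: bystander, to be left alone: screwdriver lying in front of the hanger, 190 mm long; origin near its middle, at the underside
- wrench: bystander, to be left alone: wrench lying beyond the hanger, 180 mm long; origin near its middle, at the underside
- tin: bystander, to be left alone: round closed tin, 72 mm wide, 45 mm high; origin at the underside
- mug: bystander, to be left alone: white mug, 80 mm wide, 90 mm high; origin at the underside
- wood_block: bystander, to be left alone: offcut of wood 60 x 90 x 30 mm lying far right, beside the tin; origin at the underside
Things that resemble listed ones, but are neither listed nor needed, are in the scene too. Leave any yellow look-alike of the part that bears bottom_weight_center alone.

How it is judged:
By the outcome, as a careful person would: the job done as asked, in the order asked, and still so for the second after the job is handed in, with the robot touching nothing.
It also fails if it takes over 67 s, if anything falls off the work surface, if the arm or the gripper's body presses on something with over 40 N, if the wrist force passes 120 N, or if a joint passes its speed limit or range.

## Working session

There is one attempt and no reset: what is moved stays moved. The work goes in short steps, Python scripts to look and compute and a tool call to move; the robot and the scene stay as the last step left them, time stands still between calls to the robot, and variables do not carry over. Pictures are saved under pics/ and viewed, and the job is handed in when it is done.

Besides the shell and the picture viewer there is one more tool, called after "Call:" as name(argument=value, ...) on one line, values as JSON. play_rows: Moves the arm, as the interface text tells. Its arguments: {"type":"object","properties":{"series":{"type":"array","items":{"type":"number"}},"jaw":{"type":"number"},"squeeze":{"type":"number"}},"required":["series"]}

```bash
ls; mkdir -p pics; python3 - <<'E'
from plant import get_state, capture
import cv2
print(get_state())
for n in("side","top"):
    c=capture(n); cv2.imwrite(f"pics/{n}0.png",c["img"]); print(n,c["K"],c["k1"],c["world_from_camera"])
E
```

```text
pics
{'time_s': 0.0, 'joints': array([ 8.90430167e+01,  2.05907699e+01,  6.33055072e-01, -1.98060774e-02,
       -7.01351508e+01, -1.65060058e+01]), 'qd': array([ 0.05444806, -0.03362395,  0.09747701, -0.06478835, -0.06170052,
       -0.0068702 ]), 'joint_torque': array([ 1.92509484e-03, -5.82718456e+01,  2.93036610e+01,  6.99671879e+00,
        6.81074336e-03, -1.57251966e-04]), 'tcp_pos': array([0.20245136, 0.64340872, 0.22562572]), 'eef_rot': array([   5.17039863,   89.90528566, -102.29933578]), 'contact_force': array([-0.45618674, -0.22341804, -0.2448833 ]), 'moment': array([ 0.01224826, -0.01436905,  0.01656613]), 'gripper_width': 0.08772292598329798}
side [[535.34214147   0.         268.93750811]
 [  0.         535.34214147 207.35755295]
 [  0.           0.           1.        ]] -0.1274522305293872 [[ 0.97902942 -0.1609102   0.12493722  0.27133811]
 [-0.20277679 -0.71081015  0.67352098 -1.08675023]
 [-0.01956975 -0.68473122 -0.7285329   1.31885306]
 [ 0.          0.          0.          1.        ]]
top [[401.84202219   0.         276.33148586]
 [  0.         401.84202219 207.84629764]
 [  0.           0.           1.        ]] -0.0335001706715124 [[ 3.07857694e-03 -9.89178914e-01  1.46681966e-01  3.22515496e-01]
 [-9.99995009e-01 -2.94108963e-03  1.15418232e-03  4.28806337e-02]
 [-7.10288010e-04 -1.46684787e-01 -9.89183031e-01  1.14940694e+00]
 [ 0.00000000e+00  0.00000000e+00  0.00000000e+00  1.00000000e+00]]
```

View pics/side0.png

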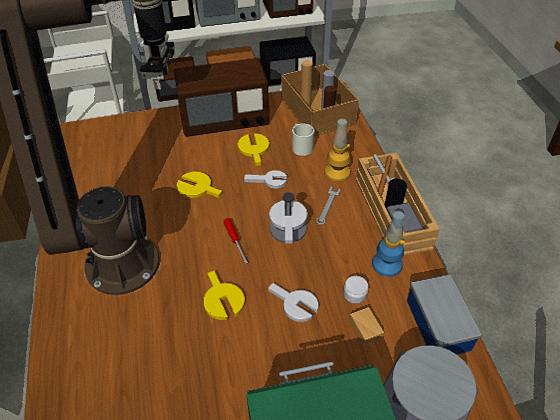

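View pics/top0.png

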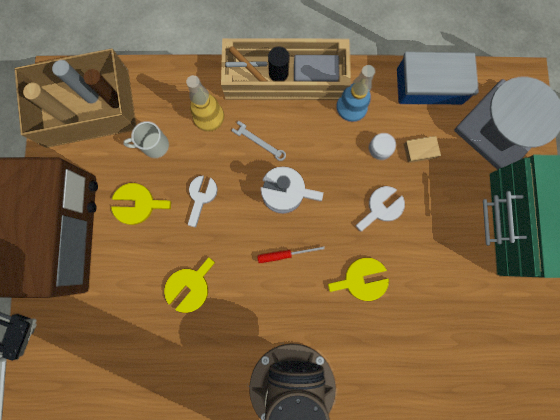

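```bash
python3 - <<'E'
import cv2,numpy as np
t=cv2.imread("pics/top0.png"); s=cv2.imread("pics/side0.png")
def z(im,x,y,w,h,f): return cv2.resize(im[y:y+h,x:x+w],(w*f,h*f),interpolation=cv2.INTER_CUBIC)
a=np.hstack([z(t,170,160,65,75,6),z(t,350,175,65,75,6)]);cv2.imwrite("pics/t_w.png",a)
a=np.hstack([z(t,250,155,80,65,5),z(s,250,180,75,65,5)]);cv2.imwrite("pics/h.png",a)
E
```

```text
(no output)
```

View pics/t_w.png

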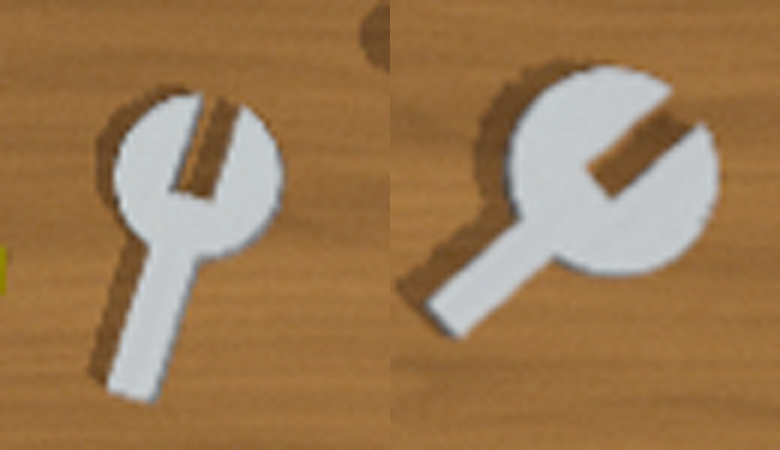

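View pics/h.png

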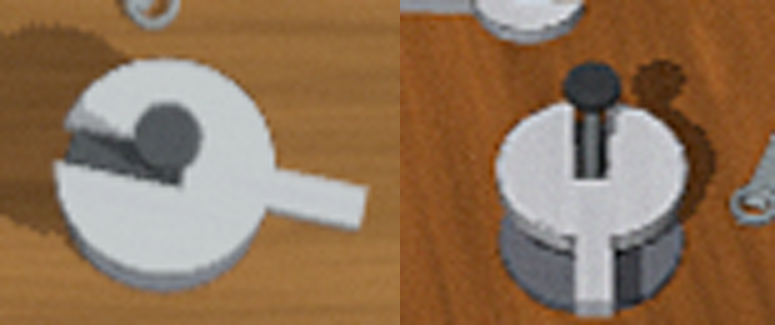

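```bash
cat > h.py <<'E'
import cv2,numpy as np
from scipy.optimize import minimize
def proj(c,P):
    W=np.linalg.inv(c["world_from_camera"]); r,_=cv2.Rodrigues(W[:3,:3])
    return cv2.projectPoints(np.asarray(P,float).reshape(-1,3),r,W[:3,3],c["K"],np.array([c["k1"],0,0,0]))[0].reshape(-1,2)
def ray(c,uv,z):
    p=cv2.undistortPoints(np.array(uv,float).reshape(-1,1,2),c["K"],np.array([c["k1"],0,0,0])).reshape(-1,2)
    T=c["world_from_camera"]; d=np.c_[p,np.ones(len(p))]@T[:3,:3].T; o=T[:3,3]
    return o+d*((z-o[2])/d[:,2])[:,None]
def poly(R):
    a=np.arcsin(.011/R); th=np.linspace(a,np.pi-a,60)
    up=np.c_[R*np.cos(th),R*np.sin(th)]
    lo=np.c_[R*np.cos(np.pi+a+(th-a)),R*np.sin(np.pi+a+(th-a))]
    return np.vstack([up,[[-.11,.011],[-.11,-.011]],lo,[[-.011,-.011],[-.011,.011]]])
def world(R,x,y,yaw,z):
    p=poly(R);c,s=np.cos(yaw),np.sin(yaw)
    return np.c_[x+c*p[:,0]-s*p[:,1],y+s*p[:,0]+c*p[:,1],np.full(len(p),z)]
def render(c,P,shape,S=4):
    m=np.zeros((shape[0]*S,shape[1]*S),np.uint8)
    q=(proj(c,P)+.5)*S-.5
    cv2.fillPoly(m,[np.round(q*256).astype(np.int32)],255,shift=8)
    return cv2.resize(m,(shape[1],shape[0]),interpolation=cv2.INTER_AREA)/255.
def fit(cams,R,z,x0,lo=70,hi=190,S=4,pad=10):
    dat=[]
    for c in cams:
        q=proj(c,world(R,*x0,z)); a=np.floor(q.min(0)-pad).astype(int);b=np.ceil(q.max(0)+pad).astype(int)
        a=np.maximum(a,0)
        g=c["img"].min(2).astype(float); g=np.clip((g-lo)/(hi-lo),0,1)[a[1]:b[1],a[0]:b[0]]
        c2=dict(c);K=c["K"].copy();K[0,2]-=a[0];K[1,2]-=a[1];c2["K"]=K
        dat.append((c2,g))
    def f(v):
        return sum(np.mean((render(c,world(R,*v,z),g.shape,S)-g)**2) for c,g in dat)
    sim=np.array([x0]+[np.array(x0)+d for d in ([.008,0,0],[0,.008,0],[0,0,.1])])
    r=minimize(f,x0,method="Nelder-Mead",options=dict(initial_simplex=sim,xatol=1e-5,fatol=1e-7,maxiter=600))
    return r.x,r.fun
def tool_delta(st,target):
    from scipy.spatial.transform import Rotation as Ro
    M=Ro.from_euler("xyz",st["eef_rot"],degrees=True).as_matrix()
    return M.T@(np.asarray(target)-st["tcp_pos"]),M
E
python3 - <<'E'
from h import *
from plant import capture
s,t=capture("side"),capture("top")
for nm,R,z,tipuv,cuv in (("small",.04,.016,(146,390),(198,180)),("large",.05,.016,(443,322),(615,172)),):
    if nm=="small": cc=np.array([170+198/6,160+178/6]); tp=np.array([170+132/6,160+393/6])
    else: cc=np.array([350+(615-390)/6,175+172/6]); tp=np.array([350+(443-390)/6,175+322/6])
    W=ray(t,[cc,tp],z); d=W[0]-W[1]; x0=[W[0,0],W[0,1],np.arctan2(d[1],d[0])]
    print(nm,x0,np.hypot(*d[:2]))
    for cm in([t],[s],[t,s]): v,f=fit(cm,R,z,x0); print(v[:2],np.degrees(v[2]),f)
W=ray(t,[[250+165/5,155+168/5],[250+363/5,155+208/5]],.076);d=W[0]-W[1]
x0=[W[0,0],W[0,1],np.arctan2(d[1],d[0])]; print(x0,np.hypot(*d[:2]))
for cm in([t],[s],[t,s]): v,f=fit(cm,.06,.076,x0,lo=110); print(v[:2],np.degrees(v[2]),f)
# cap
print("cap",ray(t,[[250+168/5,155+137/5]],.152),ray(s,[[250+(591-400)/5,180+84/5]],.152))
E
```

```text
small [np.float64(0.5427846286285761), np.float64(0.2551521228085419), np.float64(-0.26588156079440517)] 0.1073270579376682
[0.54467986 0.25637778] -15.484399344481654 0.0026135501177595223
[0.54474963 0.25350448] -15.834255891856667 0.015261464504544091
[0.54525814 0.2554019 ] -16.0263689671135 0.023894032722389436
large [np.float64(0.5036254401864548), np.float64(-0.27399003048324777), np.float64(-0.8637147007530337)] 0.11081115781802284
[ 0.50525121 -0.27185801] -49.45650066662333 0.0016618620891225074
[ 0.50552002 -0.27485116] -49.689537597892595 0.008758065368439942
[ 0.50526719 -0.27319451] -49.44517477128049 0.013438159220751136
[np.float64(0.534661695527345), np.float64(0.02615808606506227), np.float64(1.3709737478362485)] 0.10962521704401619
[0.53737915 0.02710154] 77.76902980134317 0.022876294080298072
[0.53734557 0.02484587] 78.05911937336948 0.010517304746934596
[0.53747274 0.02615684] 77.65009904198368 0.03566636322699786
cap [[0.53564078 0.0258314  0.152     ]] [[0.53764031 0.02224936 0.152     ]]
```

```bash
cat >> h.py <<'E'
def tool_info(st=None):
    from plant import get_state
    from scipy.spatial.transform import Rotation as Ro
    st=st or get_state()
    M=Ro.from_euler("xyz",st["eef_rot"],degrees=True).as_matrix()
    return st,M
def plan(target,jawdeg=None):
    """needed shift in tool axes, spin(rad) to put the jaw axis at jawdeg (mod 180), +spin=about tool x (down)"""
    st,M=tool_info()
    d=M.T@(np.asarray(target)-st["tcp_pos"])
    jz=np.degrees(np.arctan2(M[1,2],M[0,2]))
    print("t",round(float(st["time_s"]),2),"tcp",st["tcp_pos"].round(4),"jawaxis",round(jz,2),"downness",M[:,0].round(3),"F",st["contact_force"].round(1),"w",round(float(st["gripper_width"]),4),"j",st["joints"].round(1))
    print("tool y",M[:,1].round(3),"z",M[:,2].round(3))
    print("shift tool",d.round(4))
    if jawdeg is not None:
        for k in(0,180,-180):
            a=(jawdeg+k-jz); print("spin opt deg(world)",round(a,2),"-> tool x spin rad",round(-np.radians(a),3))
E
python3 - <<'E'
from h import *
from plant import capture
plan([.453,-.212,.15],40.5)
s,t=capture("side"),capture("top")
for n,c,(u,v),r in(("t",t,(283.6,182.4),14),("s",s,(288,197),9)):
    g=c["img"].max(2).astype(int); yy,xx=np.mgrid[v.__int__()-r:int(v)+r,int(u)-r:int(u)+r]
    print(n);print(g[int(v)-10:int(v)+10,int(u)-12:int(u)+12])
E
```

```text
t 0.2 tcp [0.2025 0.6436 0.226 ] jawaxis -107.46 downness [-0.    -0.001 -1.   ] F [-0.3  0.6 -0.2] w 0.0879 j [ 89.   20.6   0.7  -0.  -70.1 -16.5]
tool y [ 0.954 -0.3    0.   ] z [-0.3   -0.954  0.001]
shift tool [0.0768 0.4957 0.7409]
spin opt deg(world) 147.96 -> tool x spin rad -2.582
spin opt deg(world) 327.96 -> tool x spin rad -5.724
spin opt deg(world) -32.04 -> tool x spin rad 0.559
t
[[202 203 203 203 203 204 202 201 204 202 202 202 203 202 203 202 201 202
  204 204 203 204 202 204]
 [203 202 204 203 201 203 201 202 203 201 203 203 203 203 202 203 203 202
  202 203 202 203 203 202]
 [202 203 203 202 203 203 202 203 203 203 203 202 202 202 202 202 202 203
  203 203 203 203 202 204]
 [203 203 202 201 201 202 202 202 200 180 174 162 162 161 167 191 203 203
  203 200 204 202 203 201]
 [203 203 203 201 202 202 203 199 170 126 116 101 104 102 107 141 170 202
  202 203 203 202 202 203]
 [201 201 204 203 203 202 199 168 110  91  91  90  91  93  89  90 116 172
  202 203 202 203 203 202]
 [202 203 204 203 202 200 180 116  94  91  91  89  93  91  88  93  96 125
  181 200 203 201 202 
[... 2641 characters left out ...]
27 112 110 122 143 172 132  51  44  55  65  62  66  53  42  31  80
   99 109 133 104  71  80]
 [117 121  99 132 182 215 204 225 154  48  37  42  36  34  27  49  89 124
  141 131 134 107  94  78]
 [ 90 122 189 214 198 202 201 209 165  87  56  65  56  41  56 115 133 132
  181 211 210 221 198 132]
 [189 212 200 198 192 189 194 212 154  92  74 105 119  83  70  97 115 185
  207 196 200 199 205 214]
 [200 201 197 193 192 190 196 206 147  46  52  93 115  76  44  95 124 177
  202 200 193 198 194 201]
 [198 194 196 193 186 190 196 209 145  32  47 101 111  74  47  87 115 177
  196 193 197 191 192 199]
 [195 194 194 189 191 188 194 204 144  40  55 106 109  72  28  87 121 181
  200 192 197 193 199 199]]
```

```bash
python3 - <<'E'
from h import *
from plant import capture
s,t=capture("side"),capture("top")
print(ray(t,[[283.0,181.3]],.152),ray(s,[[288,196]],.152))
E
```

```text
[[0.53848207 0.02735305 0.152     ]] [[0.53782007 0.02570727 0.152     ]]
```

```bash
cat >> h.py <<'E'
def rows(target,jaw_delta=0.,n=5):
    """print n rows taking TCP straight to target (world), turning jaw by jaw_delta world degrees in total"""
    st,M=tool_info()
    plan(target)
    yw=np.arctan2(M[1,2],M[0,2]); D=(np.asarray(target)-st["tcp_pos"])/n; da=np.radians(jaw_delta)/n
    for i in range(n):
        a=yw+da*i; z=np.array([np.cos(a),np.sin(a),0]); x=np.array([0,0,-1.]); y=np.cross(z,x)
        print([round(float(v),4) for v in (D@x,D@y,D@z)]+[round(-da,4)])
E
python3 -c "
from h import *
rows([.2,.46,.226],0)"
```

```text
t 0.4 tcp [0.2025 0.6438 0.2264] jawaxis -107.46 downness [-0. -0. -1.] F [-0.8  0.7 -0.5] w 0.0875 j [ 89.   20.6   0.7  -0.  -70.1 -16.5]
tool y [ 0.954 -0.3    0.   ] z [-0.3   -0.954  0.   ]
shift tool [0.0005 0.0527 0.1761]
[0.0001, 0.0105, 0.0352, np.float64(-0.0)]
[0.0001, 0.0105, 0.0352, np.float64(-0.0)]
[0.0001, 0.0105, 0.0352, np.float64(-0.0)]
[0.0001, 0.0105, 0.0352, np.float64(-0.0)]
[0.0001, 0.0105, 0.0352, np.float64(-0.0)]
```

Call:
play_rows(series=[0,0.011,0.035,0,0,0.011,0.035,0,0,0.011,0.035,0,0,0.011,0.035,0,0,0.011,0.035,0], jaw=55, squeeze=60)

```text
time_s: 0.82
tcp_pos: [0.2025, 0.4586, 0.2263]
eef_rot: [30.6, 90.0, -76.8]
contact_force: [-1.1, -0.4, 1.1]
gripper_width: 0.0602
```

```bash
python3 -c "
from h import *
rows([.36,.31,.226],-16)"
```

```text
t 0.82 tcp [0.2025 0.4586 0.2263] jawaxis -107.46 downness [ 0. -0. -1.] F [-1.1 -0.4  1.1] w 0.0602 j [ 88.7   4.  -20.8   0.  -65.2 -16.1]
tool y [ 0.954 -0.3    0.   ] z [-0.3   -0.954  0.   ]
shift tool [0.0003 0.1948 0.0945]
[0.0001, 0.039, 0.0189, np.float64(0.0559)]
[0.0001, 0.04, 0.0167, np.float64(0.0559)]
[0.0001, 0.0408, 0.0144, np.float64(0.0559)]
[0.0001, 0.0416, 0.0121, np.float64(0.0559)]
[0.0001, 0.0422, 0.0098, np.float64(0.0559)]
```

Call:
play_rows(series=[0,0.036,0.017,0.056,0,0.037,0.016,0.056,0,0.038,0.014,0.056,0,0.039,0.012,0.056,0,0.039,0.01,0.056])

```text
time_s: 1.23
tcp_pos: [0.3486, 0.319, 0.2271]
eef_rot: [-173.1, 89.9, 63.3]
contact_force: [1.4, 1.2, 0.4]
gripper_width: 0.0478
```

```bash
python3 -c "
from h import *
rows([.43,.13,.226],-16.0)"
```

```text
t 1.23 tcp [0.3486 0.319  0.2271] jawaxis -123.61 downness [ 0.001  0.001 -1.   ] F [1.4 1.2 0.4] w 0.0478 j [ 66.4   1.  -23.9   0.  -65.  -10. ]
tool y [ 0.833 -0.554 -0.   ] z [-0.554 -0.833 -0.001]
shift tool [0.001  0.1724 0.1123]
[0.0002, 0.0345, 0.0225, np.float64(0.0559)]
[0.0002, 0.0357, 0.0205, np.float64(0.0559)]
[0.0002, 0.0368, 0.0185, np.float64(0.0559)]
[0.0002, 0.0377, 0.0164, np.float64(0.0559)]
[0.0002, 0.0386, 0.0143, np.float64(0.0559)]
```

Call:
play_rows(series=[0,0.0345,0.0225,0.056,0,0.0355,0.0205,0.056,0,0.0365,0.0185,0.056,0,0.0375,0.0165,0.056,0,0.0385,0.0145,0.056])

```text
time_s: 1.65
tcp_pos: [0.4289, 0.1299, 0.2271]
eef_rot: [179.6, 89.9, 40.0]
contact_force: [1.1, 0.7, 0.9]
gripper_width: 0.048
```

```bash
python3 -c "
from h import *
rows([.45,-.06,.2],0)"
```

```text
t 1.65 tcp [0.4289 0.1299 0.2271] jawaxis -139.68 downness [ 0.001  0.001 -1.   ] F [1.1 0.7 0.9] w 0.048 j [ 42.2  -1.5 -26.4   0.  -65.   -1.9]
tool y [ 0.647 -0.762  0.   ] z [-0.762 -0.647 -0.001]
shift tool [0.0269 0.1585 0.1068]
[0.0054, 0.0317, 0.0214, np.float64(-0.0)]
[0.0054, 0.0317, 0.0214, np.float64(-0.0)]
[0.0054, 0.0317, 0.0214, np.float64(-0.0)]
[0.0054, 0.0317, 0.0214, np.float64(-0.0)]
[0.0054, 0.0317, 0.0214, np.float64(-0.0)]
```

Call:
play_rows(series=[0.0055,0.0315,0.0215,0,0.0055,0.0315,0.0215,0,0.0055,0.0315,0.0215,0,0.0055,0.0315,0.0215,0,0.0055,0.0315,0.0215,0])

```text
time_s: 2.07
tcp_pos: [0.4488, -0.0597, 0.1993]
eef_rot: [154.4, 89.9, 14.9]
contact_force: [1.4, 1.1, 0.6]
gripper_width: 0.0481
```

```bash
python3 -c "
from h import *
rows([.453,-.2125,.09],.2)"
```

```text
t 2.07 tcp [ 0.4488 -0.0597  0.1993] jawaxis -139.53 downness [ 0.001  0.    -1.   ] F [1.4 1.1 0.6] w 0.0481 j [ 17.5   0.3 -28.5   0.  -61.2  23. ]
tool y [ 0.649 -0.761  0.001] z [-0.761 -0.649 -0.001]
shift tool [0.1093 0.119  0.0961]
[0.0219, 0.0238, 0.0192, np.float64(-0.0007)]
[0.0219, 0.0238, 0.0192, np.float64(-0.0007)]
[0.0219, 0.0238, 0.0192, np.float64(-0.0007)]
[0.0219, 0.0238, 0.0192, np.float64(-0.0007)]
[0.0219, 0.0237, 0.0193, np.float64(-0.0007)]
```

Call:
play_rows(series=[0.02,0.024,0.0192,0,0.02,0.024,0.0192,0,0.02,0.024,0.0192,0,0.02,0.0235,0.0192,0,0.02,0.0235,0.0192,0])

```text
time_s: 2.48
tcp_pos: [0.453, -0.2123, 0.0985]
eef_rot: [134.0, 89.9, -5.5]
contact_force: [0.6, -0.6, 0.5]
gripper_width: 0.0481
```

```bash
python3 - <<'E'
from h import *
from plant import capture
plan([.453,-.2125,.004])
t,s=capture("top"),capture("side")
for n,c in(("t",t),("s",s)):
    u=proj(c,[[.453,-.2125,.01]])[0].astype(int); x,y=u-[45,50]
    cv2.imwrite(f"pics/pg_{n}.png",cv2.resize(c["img"][max(0,y):y+90,x:x+90],None,fx=4.4,fy=4.4,interpolation=cv2.INTER_CUBIC))
a=cv2.imread("pics/pg_t.png");b=cv2.imread("pics/pg_s.png");cv2.imwrite("pics/pg.png",np.hstack([a,b]))
E
```

```text
t 2.48 tcp [ 0.453  -0.2123  0.0985] jawaxis -139.55 downness [ 0.001 -0.    -1.   ] F [ 0.6 -0.6  0.5] w 0.0481 j [ -2.6  11.4 -30.9   0.  -47.6  43. ]
tool y [ 0.649 -0.761  0.001] z [-0.761 -0.649 -0.001]
shift tool [0.0945 0.0001 0.0003]
```

View pics/pg.png

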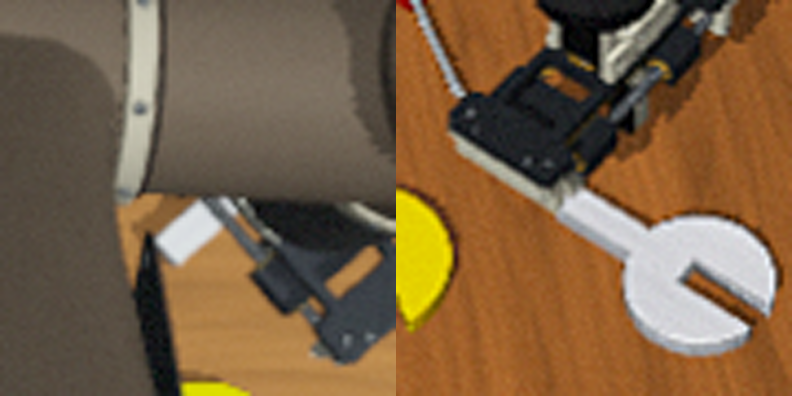

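Call:
play_rows(series=[0.025,0,0,0,0.025,0,0,0,0.022,0,0,0,0.015,0,0,0,0.0045,0,0,0])

```text
time_s: 3.0
tcp_pos: [0.4519, -0.2102, 0.0057]
eef_rot: [-46.8, 89.8, 173.6]
contact_force: [-0.6, 0.6, 0.5]
gripper_width: 0.0485
```

```bash
python3 - <<'E'
from h import *
from plant import capture
plan([.453,-.2125,.004])
s=capture("side")
for n,c in(("s",s),):
    u=proj(c,[[.453,-.2125,.01]])[0].astype(int); x,y=u-[45,50]
    cv2.imwrite("pics/pg2.png",cv2.resize(c["img"][max(0,y):y+90,x:x+90],None,fx=6,fy=6,interpolation=cv2.INTER_CUBIC))
E
```

```text
t 3.0 tcp [ 0.4519 -0.2102  0.0057] jawaxis -139.56 downness [-0.003  0.    -1.   ] F [-0.6  0.6  0.5] w 0.0485 j [ -2.3  19.4 -36.3  -0.  -34.6  42.8]
tool y [ 0.649 -0.761 -0.002] z [-0.761 -0.649  0.002]
shift tool [0.0017 0.0025 0.0006]
```

View pics/pg2.png

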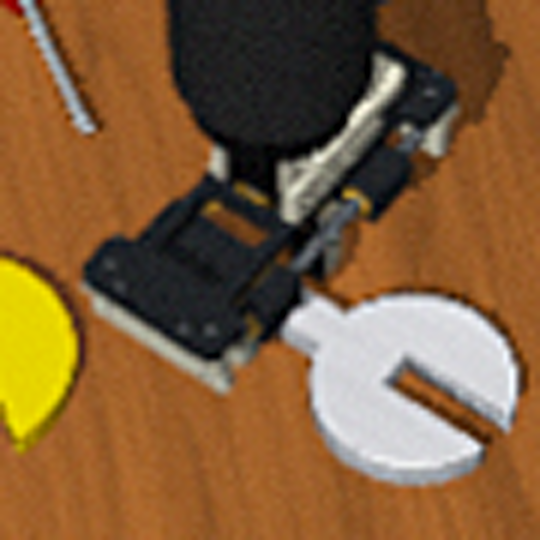

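Call:
play_rows(series=[0.002,0.002,0,0,0,0,0,0,0,0,0,0,0,0,0,0,0,0,0,0])

```text
time_s: 3.47
tcp_pos: [0.4549, -0.2122, 0.0064]
eef_rot: [135.3, 89.9, -4.3]
contact_force: [-0.5, 0.2, -0.9]
gripper_width: 0.0481
```

Call:
play_rows(series=[0,0,0,0,0,0,0,0,0,0,0,0,0,0,0,0,0,0,0,0], jaw=0, squeeze=60)

```text
time_s: 3.88
tcp_pos: [0.4544, -0.2121, 0.0056]
eef_rot: [141.6, 90.0, 2.1]
contact_force: [-1.1, 0.3, 0.2]
gripper_width: 0.021
```

Call:
play_rows(series=[0,0,0,0,0,0,0,0,0,0,0,0,0,0,0,0,0,0,0,0])

```text
time_s: 4.3
tcp_pos: [0.4544, -0.2121, 0.0056]
eef_rot: [118.0, 90.0, -21.5]
contact_force: [0.6, -0.1, 0.9]
gripper_width: 0.0212
```

Call:
play_rows(series=[0,0,0,0,0,0,0,0,0.001,0,0,0,0.001,0,0,0,0.001,0,0,0], jaw=40)

```text
time_s: 4.72
tcp_pos: [0.4543, -0.2122, 0.0024]
eef_rot: [-45.3, 90.0, 175.2]
contact_force: [-0.3, -0.3, 0.2]
gripper_width: 0.0346
```

Call:
play_rows(series=[0,0,0,0,0,0,0,0,0,0,0,0,0,0,0,0,0,0,0,0], jaw=0)

```text
time_s: 5.13
tcp_pos: [0.4543, -0.2121, 0.0025]
eef_rot: [-51.7, 90.0, 168.8]
contact_force: [0.6, -0.1, -0.7]
gripper_width: 0.0216
```

Call:
play_rows(series=[0,0,0,0,0,0,0,0,0,0,0,0,0,0,0,0,0,0,0,0])

```text
time_s: 5.55
tcp_pos: [0.4544, -0.2121, 0.0026]
eef_rot: [149.5, 90.0, 9.9]
contact_force: [0.4, -1.0, -1.9]
gripper_width: 0.0214
```

Call:
play_rows(series=[-0.01,0,0,0,-0.02,0,0,0,-0.03,0,0,0,-0.03,0,0,0,-0.02,0,0,0])

```text
time_s: 5.97
tcp_pos: [0.4546, -0.2122, 0.1149]
eef_rot: [127.6, 89.9, -12.0]
contact_force: [0.7, 0.2, -3.1]
gripper_width: 0.0208
```

```bash
python3 - <<'E'
from h import *
from plant import capture
plan([.453,-.2125,.12])
s=capture("side")
for n,c in(("s",s),):
    u=proj(c,[[.48,-.2425,.12]])[0].astype(int); x,y=u-[50,50]
    cv2.imwrite("pics/l1.png",cv2.resize(c["img"][max(0,y):y+100,x:x+100],None,fx=6,fy=6,interpolation=cv2.INTER_CUBIC))
E
```

```text
t 5.97 tcp [ 0.4546 -0.2122  0.1149] jawaxis -139.54 downness [ 0.001 -0.    -1.   ] F [ 0.7  0.2 -3.1] w 0.0208 j [ -2.5  10.3 -29.7   0.  -50.   43. ]
tool y [ 0.649 -0.761  0.001] z [-0.761 -0.649 -0.001]
shift tool [-0.0051 -0.0008  0.0014]
```

View pics/l1.png

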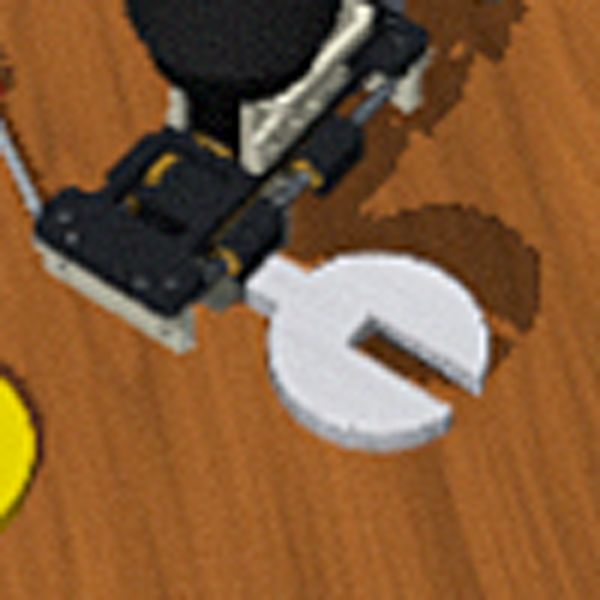

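```bash
python3 -c "
from h import *
rows([.465,-.10,.205],-17.5)"
```

```text
t 6.02 tcp [ 0.4566 -0.2127  0.1181] jawaxis -139.5 downness [ 0.006 -0.001 -1.   ] F [ 2.5 -1.1  0.1] w 0.0215 j [ -2.5  10.1 -29.4   0.1 -50.1  43. ]
tool y [ 0.649 -0.76   0.005] z [-0.76  -0.649 -0.004]
shift tool [-0.087  -0.0798 -0.0799]
[-0.0174, -0.0161, -0.0159, np.float64(0.0611)]
[-0.0174, -0.017, -0.0149, np.float64(0.0611)]
[-0.0174, -0.0179, -0.0138, np.float64(0.0611)]
[-0.0174, -0.0187, -0.0127, np.float64(0.0611)]
[-0.0174, -0.0194, -0.0116, np.float64(0.0611)]
```

Call:
play_rows(series=[-0.0175,-0.016,-0.016,0.061,-0.0175,-0.017,-0.015,0.061,-0.0175,-0.018,-0.014,0.061,-0.0175,-0.0185,-0.0125,0.061,-0.0175,-0.0195,-0.0115,0.061])

```text
time_s: 6.43
tcp_pos: [0.462, -0.0984, 0.2003]
eef_rot: [-41.0, 89.9, 161.7]
contact_force: [0.2, -0.4, -2.8]
gripper_width: 0.0216
```

```bash
python3 -c "
from h import *
rows([.53,.08,.21],-17.5)"
```

```text
t 6.43 tcp [ 0.462  -0.0984  0.2003] jawaxis -157.23 downness [-0.001  0.    -1.   ] F [ 0.2 -0.4 -2.8] w 0.0216 j [ 11.9   2.4 -26.2  -0.  -61.5  10.9]
tool y [ 0.387 -0.922 -0.001] z [-0.922 -0.387  0.001]
shift tool [-0.0097 -0.1382 -0.1317]
[-0.0019, -0.0276, -0.0263, np.float64(0.0611)]
[-0.0019, -0.0292, -0.0246, np.float64(0.0611)]
[-0.0019, -0.0306, -0.0228, np.float64(0.0611)]
[-0.0019, -0.032, -0.0209, np.float64(0.0611)]
[-0.0019, -0.0332, -0.0189, np.float64(0.0611)]
```

Call:
play_rows(series=[-0.002,-0.0275,-0.0265,0.061,-0.002,-0.029,-0.0245,0.061,-0.002,-0.0305,-0.023,0.061,-0.002,-0.032,-0.021,0.061,-0.002,-0.033,-0.019,0.061])

```text
time_s: 6.85
tcp_pos: [0.5306, 0.0806, 0.2097]
eef_rot: [-30.0, 90.0, 155.3]
contact_force: [1.1, -0.2, -3.0]
gripper_width: 0.0213
```

```bash
python3 -c "
from h import *
rows([.581,.226,.20],-17.7)
plan([0,0,0],-192.3)"
```

```text
t 6.85 tcp [0.5306 0.0806 0.2097] jawaxis -174.68 downness [-0.001  0.    -1.   ] F [ 1.1 -0.2 -3. ] w 0.0213 j [ 29.6   8.3 -18.2  -0.  -63.6 -24.2]
tool y [ 0.093 -0.996 -0.   ] z [-0.996 -0.093  0.001]
shift tool [ 0.0097 -0.1401 -0.0637]
[0.0019, -0.028, -0.0127, np.float64(0.0618)]
[0.0019, -0.0287, -0.011, np.float64(0.0618)]
[0.0019, -0.0294, -0.0092, np.float64(0.0618)]
[0.0019, -0.0299, -0.0074, np.float64(0.0618)]
[0.0019, -0.0303, -0.0055, np.float64(0.0618)]
t 6.85 tcp [0.5306 0.0806 0.2097] jawaxis -174.68 downness [-0.001  0.    -1.   ] F [ 1.1 -0.2 -3. ] w 0.0213 j [ 29.6   8.3 -18.2  -0.  -63.6 -24.2]
tool y [ 0.093 -0.996 -0.   ] z [-0.996 -0.093  0.001]
shift tool [0.2101 0.0312 0.5357]
spin opt deg(world) -17.62 -> tool x spin rad 0.307
spin opt deg(world) 162.38 -> tool x spin rad -2.834
spin opt deg(world) -197.62 -> tool x spin rad 3.449
```

Call:
play_rows(series=[0.002,-0.028,-0.0125,0.0615,0.002,-0.0285,-0.011,0.0615,0.002,-0.0295,-0.009,0.0615,0.002,-0.03,-0.0075,0.0615,0.002,-0.0305,-0.0055,0.0615])

```text
time_s: 7.27
tcp_pos: [0.5803, 0.2259, 0.1991]
eef_rot: [26.6, 89.9, -165.7]
contact_force: [0.8, 0.5, -2.4]
gripper_width: 0.0211
```

```bash
python3 -c "
from h import *
rows([.581,.226,.096],0)
plan([0,0,0],-192.3)"
```

```text
t 7.27 tcp [0.5803 0.2259 0.1991] jawaxis 167.7 downness [-0.001 -0.    -1.   ] F [ 0.8  0.5 -2.4] w 0.0211 j [ 39.2  16.8  -8.5  -0.  -64.8 -51.5]
tool y [-0.213 -0.977  0.001] z [-0.977  0.213  0.001]
shift tool [ 0.1031 -0.0003 -0.0008]
[0.0206, -0.0, -0.0001, np.float64(-0.0)]
[0.0206, -0.0, -0.0001, np.float64(-0.0)]
[0.0206, -0.0, -0.0001, np.float64(-0.0)]
[0.0206, -0.0, -0.0001, np.float64(-0.0)]
[0.0206, -0.0, -0.0001, np.float64(-0.0)]
t 7.27 tcp [0.5803 0.2259 0.1991] jawaxis 167.7 downness [-0.001 -0.    -1.   ] F [ 0.8  0.5 -2.4] w 0.0211 j [ 39.2  16.8  -8.5  -0.  -64.8 -51.5]
tool y [-0.213 -0.977  0.001] z [-0.977  0.213  0.001]
shift tool [0.1999 0.3442 0.5186]
spin opt deg(world) -360.0 -> tool x spin rad 6.283
spin opt deg(world) -180.0 -> tool x spin rad 3.142
spin opt deg(world) -540.0 -> tool x spin rad 9.425
```

Call:
play_rows(series=[0.02,0,0,0,0.024,0,0,0,0.024,0,0,0,0.02,0,0,0,0.012,0,0,0])

```text
time_s: 7.68
tcp_pos: [0.5788, 0.2237, 0.0967]
eef_rot: [38.9, 89.8, -153.3]
contact_force: [-1.3, -0.3, -3.9]
gripper_width: 0.0211
```

Call:
play_rows(series=[0,0,0,0,0,0,0,0,0,0,0,0,0,0,0,0,0,0,0,0])

```text
time_s: 8.1
tcp_pos: [0.5812, 0.2249, 0.1015]
eef_rot: [-132.4, 89.9, 35.5]
contact_force: [-0.3, 0.4, -1.4]
gripper_width: 0.0212
```

```bash
python3 - <<'E'
from h import *
from plant import capture
plan([.555,.1044,.099])
s,t=capture("side"),capture("top")
for n,c in(("s",s),("t",t)):
    u=proj(c,[[.55,.09,.12]])[0].astype(int); x,y=u-[50,50]
    cv2.imwrite(f"pics/l2{n}.png",cv2.resize(c["img"][max(0,y):y+100,x:x+100],None,fx=4,fy=4,interpolation=cv2.INTER_CUBIC))
cv2.imwrite("pics/l2.png",np.hstack([cv2.imread("pics/l2s.png"),cv2.imread("pics/l2t.png")]))
E
```

```text
t 8.1 tcp [0.5812 0.2249 0.1015] jawaxis 167.88 downness [ 0.002  0.001 -1.   ] F [-0.3  0.4 -1.4] w 0.0212 j [ 39.1  21.6 -15.3   0.  -52.9 -51.2]
tool y [-0.21  -0.978 -0.002] z [-0.978  0.21  -0.002]
shift tool [0.0023 0.1233 0.0003]
```

View pics/l2.png

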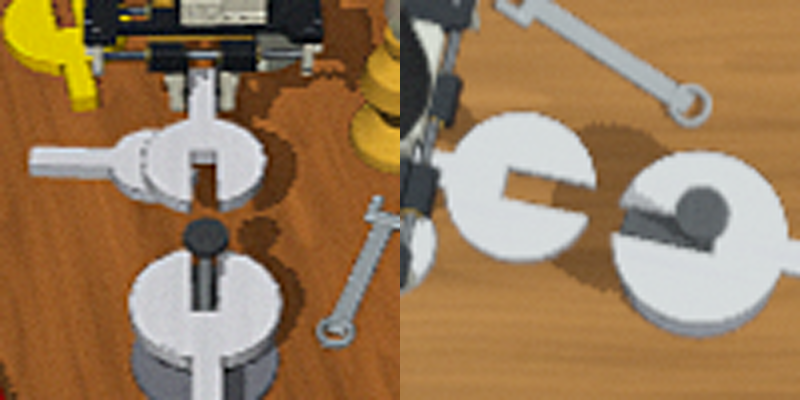

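```bash
python3 - <<'E'
from h import *
from plant import capture
s,t=capture("side"),capture("top")
x0=[.565,.147,np.radians(-102.2)]
for cm in([t],[s]): v,f=fit(cm,.05,.115,x0,pad=1); print(v[:2],np.degrees(v[2]),f)
plan([.555,.1044,.099])
E
```

```text
[0.56321715 0.14594433] -104.21499284752826 0.0995881536323169
[0.56262045 0.14216578] -102.75425729127309 0.0677180874165207
t 8.3 tcp [0.5807 0.2246 0.1007] jawaxis 167.88 downness [ 0.001  0.001 -1.   ] F [-0.1 -0.7 -3.3] w 0.0216 j [ 39.1  21.7 -15.4   0.  -52.9 -51.2]
tool y [-0.21  -0.978 -0.001] z [-0.978  0.21  -0.001]
shift tool [ 1.60e-03  1.23e-01 -1.00e-04]
```

Call:
play_rows(series=[0,0.01,0,0,0,0.013,0,0,0,0.013,0,0,0,0.013,0,0,0,0.011,0,0])

```text
time_s: 8.72
tcp_pos: [0.5673, 0.1639, 0.1001]
eef_rot: [41.8, 90.0, -150.3]
contact_force: [0.7, -0.0, -2.9]
gripper_width: 0.021
```

Call:
play_rows(series=[0,0.013,0,0,0,0.013,0,0,0,0.013,0,0,0,0.011,0,0,0,0.008,0,0])

```text
time_s: 9.13
tcp_pos: [0.5554, 0.1076, 0.1001]
eef_rot: [29.4, 90.0, -162.8]
contact_force: [-0.6, 0.1, -1.7]
gripper_width: 0.0214
```

```bash
cat > look.py <<'E'
from h import *
from plant import capture
import sys
def look(name,pt,r=45,f=4):
    s,t=capture("side"),capture("top"); o=[]
    for c in(s,t):
        u=proj(c,[pt])[0].astype(int); x,y=np.maximum(u-r,0)
        o.append(cv2.resize(c["img"][y:y+2*r,x:x+2*r],None,fx=f,fy=f,interpolation=cv2.INTER_CUBIC))
    cv2.imwrite(f"pics/{name}.png",np.hstack(o)); return s,t
E
python3 -c "
from look import *
plan([.555,.1044,.079],167.7); look('l3',[.538,.026,.1])"
```

```text
t 9.13 tcp [0.5554 0.1076 0.1001] jawaxis 167.84 downness [-0. -0. -1.] F [-0.6  0.1 -1.7] w 0.0214 j [ 30.8  17.  -22.7  -0.  -50.3 -42.9]
tool y [-0.211 -0.978  0.   ] z [-0.978  0.211  0.   ]
shift tool [ 0.0211  0.0032 -0.0003]
spin opt deg(world) -0.14 -> tool x spin rad 0.002
spin opt deg(world) 179.86 -> tool x spin rad -3.139
spin opt deg(world) -180.14 -> tool x spin rad 3.144
```

View pics/l3.png

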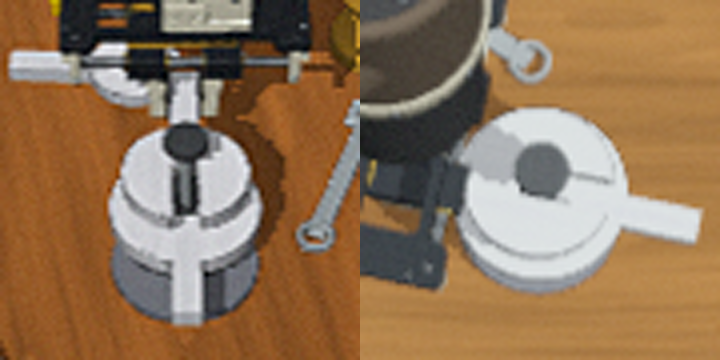

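Call:
play_rows(series=[0,0.003,0,0,0.005,0,0,0,0.005,0,0,0,0.005,0,0,0,0.003,0,0,0])

```text
time_s: 9.65
tcp_pos: [0.5547, 0.1064, 0.0809]
eef_rot: [34.5, 89.9, -157.6]
contact_force: [-0.6, -0.2, -2.5]
gripper_width: 0.0215
```

Call:
play_rows(series=[0.001,0,0,0,0.001,0,0,0,0.0005,0,0,0,0.0005,0,0,0,0,0,0,0])

```text
time_s: 10.07
tcp_pos: [0.5552, 0.1063, 0.0792]
eef_rot: [-146.1, 90.0, 21.8]
contact_force: [0.6, 0.4, -2.6]
gripper_width: 0.0213
```

```bash
python3 -c "
from look import *
plan([.555,.1044,.079],167.7); s,t=look('l4',[.538,.026,.1])
x0=[.538,.026,np.radians(-102.2)]
for cm in([t],[s]): v,f=fit(cm,.05,.094,x0,pad=1,lo=120); print(v[:2],np.degrees(v[2]),f)
"
```

```text
t 10.07 tcp [0.5552 0.1063 0.0792] jawaxis 167.89 downness [ 0.  0. -1.] F [ 0.6  0.4 -2.6] w 0.0213 j [ 30.7  18.3 -24.1   0.  -47.6 -42.8]
tool y [-0.21  -0.978 -0.   ] z [-0.978  0.21  -0.   ]
shift tool [ 0.0002  0.0019 -0.0002]
spin opt deg(world) -0.19 -> tool x spin rad 0.003
spin opt deg(world) 179.81 -> tool x spin rad -3.138
spin opt deg(world) -180.19 -> tool x spin rad 3.145
[0.54038873 0.02454782] -190.62683122520173 0.16455680115183327
[0.5369093  0.02484842] -103.27234688832036 0.17004561261407528
```

View pics/l4.png

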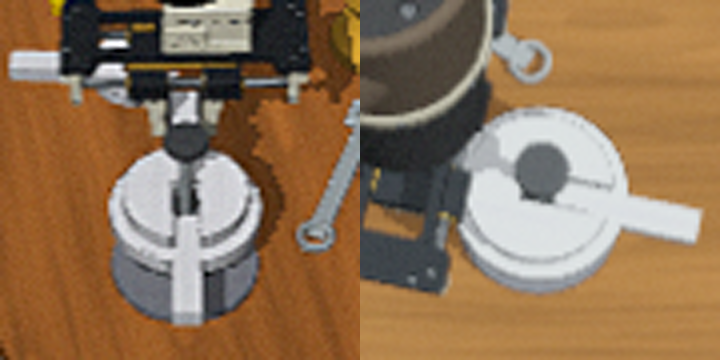

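Call:
play_rows(series=[0,0.0015,0,0,0.001,0,0,0,0.001,0,0,0,0,0,0,0,0,0,0,0])

```text
time_s: 10.58
tcp_pos: [0.5551, 0.1047, 0.0781]
eef_rot: [-174.6, 90.0, -6.7]
contact_force: [-3.5, 0.8, 6.5]
gripper_width: 0.0213
```

Call:
play_rows(series=[0.0005,0,0,0,0.0005,0,0,0,0,0,0,0,0,0,0,0,0,0,0,0])

```text
time_s: 11.0
tcp_pos: [0.5551, 0.1048, 0.0777]
eef_rot: [-169.5, 89.9, -1.6]
contact_force: [-5.4, 0.3, 11.7]
gripper_width: 0.0217
```

Call:
play_rows(series=[0,0,0,0,0,0,0,0,0,0,0,0,0,0,0,0,0,0,0,0], jaw=50)

```text
time_s: 11.42
tcp_pos: [0.5548, 0.1047, 0.0759]
eef_rot: [48.2, 90.0, -143.9]
contact_force: [-0.2, -0.8, -0.0]
gripper_width: 0.0427
```

```bash
python3 -c "
from look import *
plan([.555,.1044,.079],167.7); s,t=look('l5',[.538,.026,.1],r=32,f=6)
"
```

```text
t 11.42 tcp [0.5548 0.1047 0.0759] jawaxis 167.88 downness [-0. -0. -1.] F [-0.2 -0.8 -0. ] w 0.0427 j [ 30.5  18.5 -24.3   0.  -47.2 -42.7]
tool y [-0.21  -0.978  0.   ] z [-0.978  0.21   0.   ]
shift tool [-0.0031  0.0002 -0.0002]
spin opt deg(world) -0.18 -> tool x spin rad 0.003
spin opt deg(world) 179.82 -> tool x spin rad -3.139
spin opt deg(world) -180.18 -> tool x spin rad 3.145
```

View pics/l5.png

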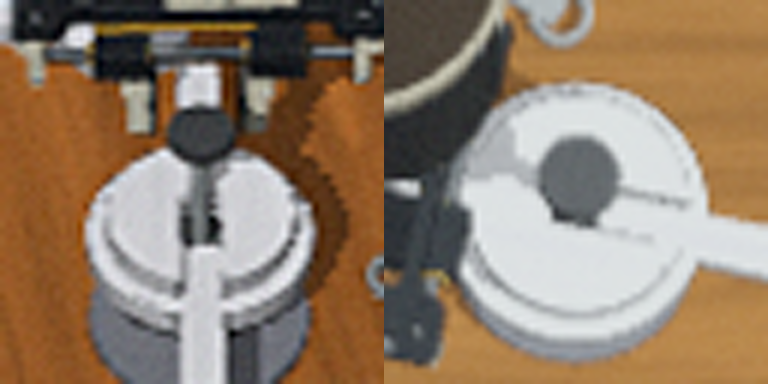

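Call:
play_rows(series=[-0.01,0,0,0,-0.025,0,0,0,-0.035,0,0,0,-0.035,0,0,0,-0.03,0,0,0])

```text
time_s: 11.93
tcp_pos: [0.5551, 0.1046, 0.2142]
eef_rot: [-158.7, 89.9, 9.2]
contact_force: [1.3, 0.6, -0.4]
gripper_width: 0.0438
```

```bash
python3 -c "
from look import *
rows([.467,.277,.205],-61.7)
s,t=look('l6',[.538,.046,.1],r=32,f=6)
"
```

```text
t 11.93 tcp [0.5551 0.1046 0.2142] jawaxis 167.9 downness [ 0.002  0.    -1.   ] F [ 1.3  0.6 -0.4] w 0.0438 j [ 30.5  10.7 -14.6   0.  -64.7 -42.7]
tool y [-0.21  -0.978 -0.001] z [-0.978  0.21  -0.001]
shift tool [ 0.0091 -0.1501  0.1223]
[0.0018, -0.03, 0.0245, np.float64(0.2154)]
[0.0018, -0.0241, 0.0303, np.float64(0.2154)]
[0.0018, -0.0171, 0.0347, np.float64(0.2154)]
[0.0018, -0.0092, 0.0376, np.float64(0.2154)]
[0.0018, -0.001, 0.0387, np.float64(0.2154)]
```

View pics/l6.png

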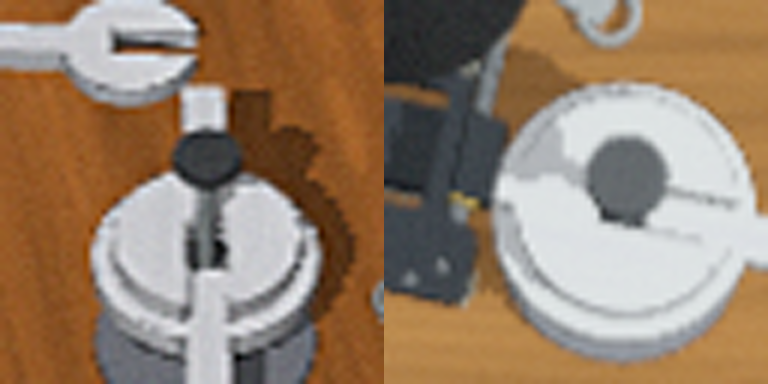

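```bash
python3 -c "
from h import *
rows([.525,.165,.205],-31.2)
"
```

```text
t 12.03 tcp [0.5578 0.1056 0.2178] jawaxis 167.93 downness [ 0.01   0.003 -1.   ] F [-0.3 -0.2 -0.8] w 0.0439 j [ 30.5  10.5 -14.4   0.1 -64.6 -42.7]
tool y [-0.209 -0.978 -0.005] z [-0.978  0.209 -0.009]
shift tool [ 0.0127 -0.0511  0.0446]
[0.0026, -0.0102, 0.0089, np.float64(0.1089)]
[0.0026, -0.0092, 0.01, np.float64(0.1089)]
[0.0026, -0.0081, 0.0109, np.float64(0.1089)]
[0.0026, -0.0068, 0.0117, np.float64(0.1089)]
[0.0026, -0.0055, 0.0124, np.float64(0.1089)]
```

Call:
play_rows(series=[0.0025,-0.01,0.009,0.109,0.0025,-0.009,0.01,0.109,0.0025,-0.008,0.011,0.109,0.0025,-0.007,0.0115,0.109,0.0025,-0.0055,0.0125,0.109])

```text
time_s: 12.45
tcp_pos: [0.5215, 0.1642, 0.1988]
eef_rot: [-106.3, 90.0, 30.1]
contact_force: [0.3, 0.3, 0.4]
gripper_width: 0.044
```

```bash
python3 -c "
from h import *
rows([.495,.22,.18],-31.2)
"
```

```text
t 12.45 tcp [0.5215 0.1642 0.1988] jawaxis 136.34 downness [ 0.  0. -1.] F [0.3 0.3 0.4] w 0.044 j [ 38.    9.7 -18.    0.  -62.4 -81.7]
tool y [-0.69  -0.723 -0.   ] z [-0.723  0.69  -0.   ]
shift tool [ 0.0188 -0.0221  0.0577]
[0.0038, -0.0044, 0.0115, np.float64(0.1089)]
[0.0038, -0.0031, 0.012, np.float64(0.1089)]
[0.0038, -0.0018, 0.0122, np.float64(0.1089)]
[0.0038, -0.0005, 0.0123, np.float64(0.1089)]
[0.0038, 0.0009, 0.0123, np.float64(0.1089)]
```

Call:
play_rows(series=[0.004,-0.0045,0.0115,0.108,0.004,-0.003,0.012,0.108,0.004,-0.002,0.012,0.108,0.004,-0.0005,0.0125,0.108,0.004,0.001,0.0125,0.108])

```text
time_s: 12.87
tcp_pos: [0.4946, 0.22, 0.1787]
eef_rot: [-56.7, 90.0, 48.7]
contact_force: [0.2, 0.1, -0.7]
gripper_width: 0.0437
```

```bash
python3 -c "
from h import *
plan([.4677,.2766,.10],74.3)
rows([.4677,.2766,.12],-31.1)
"
```

```text
t 12.87 tcp [0.4946 0.22   0.1787] jawaxis 105.41 downness [ 0.  0. -1.] F [ 0.2  0.1 -0.7] w 0.0437 j [  44.7   10.2  -20.2   -0.   -59.6 -119.3]
tool y [-0.964 -0.266 -0.   ] z [-0.266  0.964  0.   ]
shift tool [0.0787 0.0109 0.0617]
spin opt deg(world) -31.11 -> tool x spin rad 0.543
spin opt deg(world) 148.89 -> tool x spin rad -2.599
spin opt deg(world) -211.11 -> tool x spin rad 3.685
t 12.87 tcp [0.4946 0.22   0.1787] jawaxis 105.41 downness [ 0.  0. -1.] F [ 0.2  0.1 -0.7] w 0.0437 j [  44.7   10.2  -20.2   -0.   -59.6 -119.3]
tool y [-0.964 -0.266 -0.   ] z [-0.266  0.964  0.   ]
shift tool [0.0587 0.0109 0.0617]
[0.0117, 0.0022, 0.0123, np.float64(0.1086)]
[0.0117, 0.0035, 0.012, np.float64(0.1086)]
[0.0117, 0.0048, 0.0116, np.float64(0.1086)]
[0.0117, 0.006, 0.011, np.float64(0.1086)]
[0.0117, 0.0072, 0.0103, np.float64(0.1086)]
```

Call:
play_rows(series=[0.012,0.002,0.0125,0.1085,0.012,0.0035,0.012,0.1085,0.012,0.005,0.0115,0.1085,0.012,0.006,0.011,0.1085,0.012,0.007,0.0105,0.1085])

```text
time_s: 13.28
tcp_pos: [0.4675, 0.2767, 0.1184]
eef_rot: [-29.8, 90.0, 44.5]
contact_force: [0.3, -0.2, -0.1]
gripper_width: 0.0437
```

```bash
python3 -c "
from look import *
plan([.4677,.2766,.003],74.3)
s,t=look('s1',[.48,.27,.02])
cv2.imwrite('pics/s1t.png',t['img'])
for cm in([t],[s]): v,f=fit(cm,.06,.076,[.5375,.0262,np.radians(77.7)],pad=6,lo=110); print('bot',v[:2],np.degrees(v[2]),f)
"
```

```text
t 13.28 tcp [0.4675 0.2767 0.1184] jawaxis 74.33 downness [ 0.  0. -1.] F [ 0.3 -0.2 -0.1] w 0.0437 j [  51.3   13.8  -24.4    0.   -51.8 -157. ]
tool y [-0.963  0.27  -0.   ] z [0.27  0.963 0.   ]
shift tool [ 1.154e-01 -2.000e-04 -1.000e-04]
spin opt deg(world) -0.03 -> tool x spin rad 0.0
spin opt deg(world) 179.97 -> tool x spin rad -3.141
spin opt deg(world) -180.03 -> tool x spin rad 3.142
bot [0.53725384 0.02698445] 77.79348588580059 0.07320019166803073
bot [0.53749765 0.02494954] 77.55188591297035 0.035572474619703594
```

View pics/s1.png

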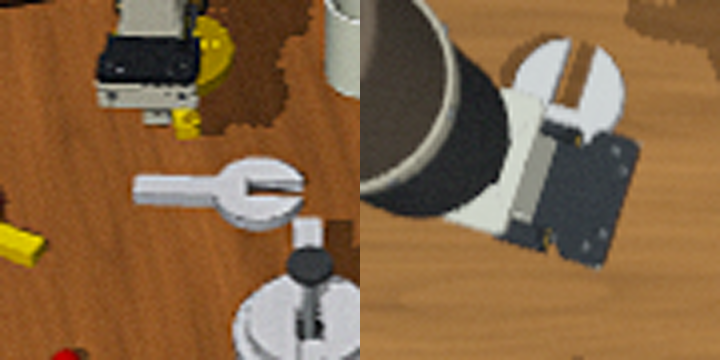

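View pics/s1t.png

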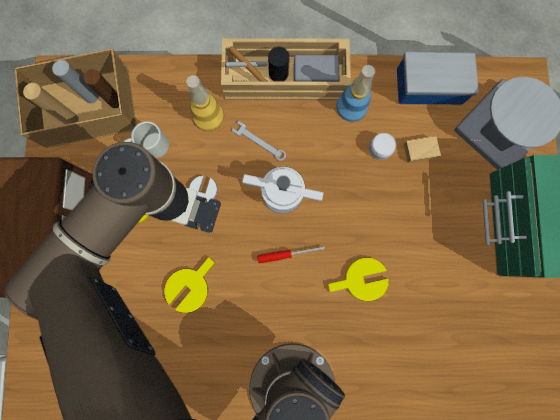

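```bash
python3 -c "
from look import *
c=capture('side');cv2.imwrite('pics/s1s.png',c['img'])"
```

```text
(no output)
```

View pics/s1s.png

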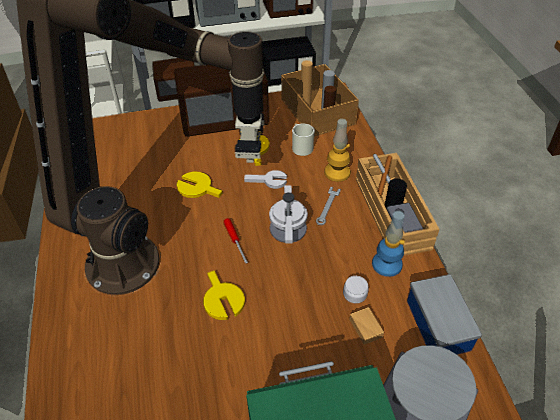

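Call:
play_rows(series=[0.025,0,0,0,0.03,0,0,0,0.027,0,0,0,0.02,0,0,0,0.008,0,0,0])

```text
time_s: 13.85
tcp_pos: [0.4673, 0.2748, 0.0067]
eef_rot: [153.3, 89.8, -132.0]
contact_force: [-0.4, -0.7, 0.9]
gripper_width: 0.044
```

Call:
play_rows(series=[0,0,0,0,0,0,0,0,0,0,0,0,0,0,0,0,0,0,0,0])

```text
time_s: 14.27
tcp_pos: [0.4685, 0.2769, 0.0099]
eef_rot: [-25.7, 89.9, 48.9]
contact_force: [-0.4, 1.3, -1.0]
gripper_width: 0.0438
```

```bash
python3 -c "
from look import *
plan([.4677,.2766,.003],74.3)
s,t=look('s2',[.48,.27,.02])
"
```

```text
t 14.27 tcp [0.4685 0.2769 0.0099] jawaxis 74.65 downness [ 0.002  0.002 -1.   ] F [-0.4  1.3 -1. ] w 0.0438 j [  51.2   22.1  -30.4    0.   -37.3 -156.6]
tool y [-0.964  0.265 -0.001] z [0.265 0.964 0.002]
shift tool [ 0.0069  0.0007 -0.0005]
spin opt deg(world) -0.35 -> tool x spin rad 0.006
spin opt deg(world) 179.65 -> tool x spin rad -3.135
spin opt deg(world) -180.35 -> tool x spin rad 3.148
```

View pics/s2.png

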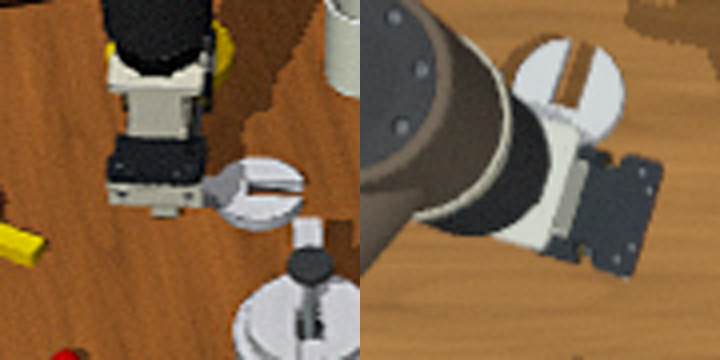

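Call:
play_rows(series=[0.004,0,0,0,0.003,0,0,0,0,0,0,0,0,0,0,0,0,0,0,0])

```text
time_s: 14.78
tcp_pos: [0.4679, 0.2762, 0.0014]
eef_rot: [161.7, 90.0, -123.7]
contact_force: [0.6, -0.4, 0.5]
gripper_width: 0.0438
```

Call:
play_rows(series=[0,0,0,0,0,0,0,0,0,0,0,0,0,0,0,0,0,0,0,0], jaw=0)

```text
time_s: 15.2
tcp_pos: [0.4679, 0.2764, 0.0016]
eef_rot: [-27.9, 90.0, 46.8]
contact_force: [0.0, 0.4, 0.6]
gripper_width: 0.0217
```

Call:
play_rows(series=[0,0,0,0,0,0,0,0,0,0,0,0,0,0,0,0,0,0,0,0])

```text
time_s: 15.62
tcp_pos: [0.468, 0.2764, 0.0016]
eef_rot: [-27.9, 90.0, 46.7]
contact_force: [-0.1, 0.6, 0.3]
gripper_width: 0.0215
```

```bash
python3 -c "
from look import *
plan([.4677,.2766,.003],74.3)
s,t=look('s3',[.48,.27,.02])
for cm in([t],[s]): v,f=fit(cm,.04,.016,[.5447,.255,np.radians(-15.7)],pad=1); print(v[:2],np.degrees(v[2]),f)
"
```

```text
t 15.62 tcp [0.468  0.2764 0.0016] jawaxis 74.63 downness [ 0.  0. -1.] F [-0.1  0.6  0.3] w 0.0215 j [  51.2   22.9  -30.8    0.   -36.3 -156.6]
tool y [-0.964  0.265 -0.   ] z [0.265 0.964 0.   ]
shift tool [-0.0014  0.0003  0.0002]
spin opt deg(world) -0.33 -> tool x spin rad 0.006
spin opt deg(world) 179.67 -> tool x spin rad -3.136
spin opt deg(world) -180.33 -> tool x spin rad 3.147
[0.54542657 0.25335753] -8.439963103122428 0.09169118856863279
[0.54478189 0.25112842] -3.363187001585559 0.09434952312538362
```

Call:
play_rows(series=[-0.01,0,0,0,-0.025,0,0,0,-0.04,0,0,0,-0.04,0,0,0,-0.04,0,0,0])

```text
time_s: 16.13
tcp_pos: [0.4671, 0.2754, 0.1584]
eef_rot: [148.6, 89.9, -136.7]
contact_force: [1.3, 1.3, -2.9]
gripper_width: 0.0213
```

```bash
python3 -c "
from h import *
rows([.46,.14,.21],31)
"
```

```text
t 16.13 tcp [0.4671 0.2754 0.1584] jawaxis 74.62 downness [-0.001 -0.001 -1.   ] F [ 1.3  1.3 -2.9] w 0.0213 j [  51.2   11.4  -21.5   -0.   -57.2 -156.6]
tool y [-0.964  0.265  0.001] z [ 0.265  0.964 -0.002]
shift tool [-0.0514 -0.029  -0.1325]
[-0.0103, -0.0058, -0.0265, np.float64(-0.1082)]
[-0.0103, -0.0029, -0.027, np.float64(-0.1082)]
[-0.0103, 0.0, -0.0271, np.float64(-0.1082)]
[-0.0103, 0.0029, -0.027, np.float64(-0.1082)]
[-0.0103, 0.0058, -0.0265, np.float64(-0.1082)]
```

Call:
play_rows(series=[-0.0105,-0.006,-0.0265,-0.108,-0.0105,-0.003,-0.027,-0.108,-0.0105,0,-0.027,-0.108,-0.0105,0.003,-0.027,-0.108,-0.0105,0.006,-0.0265,-0.108])

```text
time_s: 16.55
tcp_pos: [0.4597, 0.1391, 0.2099]
eef_rot: [84.8, 90.0, -169.3]
contact_force: [0.8, -0.4, -2.7]
gripper_width: 0.0214
```

```bash
python3 -c "
from h import *
rows([.47,-.01,.21],31)
"
```

```text
t 16.55 tcp [0.4597 0.1391 0.2099] jawaxis 105.89 downness [-0.001 -0.    -1.   ] F [ 0.8 -0.4 -2.7] w 0.0214 j [  40.4    2.7  -24.5   -0.   -62.9 -114.5]
tool y [-0.962 -0.274  0.001] z [-0.274  0.962  0.   ]
shift tool [-1.000e-04  3.090e-02 -1.462e-01]
[-0.0, 0.0062, -0.0292, np.float64(-0.1082)]
[-0.0, 0.0093, -0.0284, np.float64(-0.1082)]
[-0.0, 0.0123, -0.0272, np.float64(-0.1082)]
[-0.0, 0.0152, -0.0257, np.float64(-0.1082)]
[-0.0, 0.0179, -0.024, np.float64(-0.1082)]
```

Call:
play_rows(series=[0,0.006,-0.029,-0.108,0,0.0095,-0.0285,-0.108,0,0.0125,-0.027,-0.108,0,0.015,-0.0255,-0.108,0,0.018,-0.024,-0.108])

```text
time_s: 16.97
tcp_pos: [0.4688, -0.0095, 0.2095]
eef_rot: [28.1, 90.0, 164.9]
contact_force: [-0.2, 0.4, -1.8]
gripper_width: 0.0218
```

```bash
python3 -c "
from h import *
plan([0.4975,-0.159,.2],167.7)
rows([.4975,-.159,.2],30.8)
"
```

```text
t 16.97 tcp [ 0.4688 -0.0095  0.2095] jawaxis 136.83 downness [-0.  0. -1.] F [-0.2  0.4 -1.8] w 0.0218 j [ 23.    1.5 -25.8  -0.  -62.7 -66.1]
tool y [-0.684 -0.729  0.   ] z [-0.729  0.684  0.   ]
shift tool [ 0.0094  0.0894 -0.1232]
spin opt deg(world) 30.87 -> tool x spin rad -0.539
spin opt deg(world) 210.87 -> tool x spin rad -3.68
spin opt deg(world) -149.13 -> tool x spin rad 2.603
t 16.97 tcp [ 0.4688 -0.0095  0.2095] jawaxis 136.83 downness [-0.  0. -1.] F [-0.2  0.4 -1.8] w 0.0218 j [ 23.    1.5 -25.8  -0.  -62.7 -66.1]
tool y [-0.684 -0.729  0.   ] z [-0.729  0.684  0.   ]
shift tool [ 0.0094  0.0894 -0.1232]
[0.0019, 0.0179, -0.0246, np.float64(-0.1075)]
[0.0019, 0.0204, -0.0226, np.float64(-0.1075)]
[0.0019, 0.0227, -0.0203, np.float64(-0.1075)]
[0.0019, 0.0248, -0.0177, np.float64(-0.1075)]
[0.0019, 0.0265, -0.0149, np.float64(-0.1075)]
```

Call:
play_rows(series=[0.002,0.018,-0.0245,-0.1075,0.002,0.0205,-0.0225,-0.1075,0.002,0.0225,-0.0205,-0.1075,0.002,0.025,-0.0175,-0.1075,0.002,0.0265,-0.015,-0.1075])

```text
time_s: 17.38
tcp_pos: [0.4967, -0.1592, 0.1993]
eef_rot: [-6.1, 90.0, 161.5]
contact_force: [1.7, 0.3, -2.1]
gripper_width: 0.0213
```

```bash
python3 -c "
from h import *
plan([0.4975,-0.159,.114],167.7)
"
```

```text
t 17.38 tcp [ 0.4967 -0.1592  0.1993] jawaxis 167.6 downness [-0.001  0.    -1.   ] F [ 1.7  0.3 -2.1] w 0.0213 j [  3.8   7.3 -20.8  -0.  -62.  -16.2]
tool y [-0.215 -0.977 -0.   ] z [-0.977  0.215  0.001]
shift tool [ 0.0853 -0.0004 -0.0008]
spin opt deg(world) 0.1 -> tool x spin rad -0.002
spin opt deg(world) 180.1 -> tool x spin rad -3.143
spin opt deg(world) -179.9 -> tool x spin rad 3.14
```

Call:
play_rows(series=[0.02,0,0,0,0.022,0,0,0,0.022,0,0,0,0.016,0,0,0,0.008,0,0,0])

```text
time_s: 17.8
tcp_pos: [0.4955, -0.1578, 0.1091]
eef_rot: [8.1, 89.8, 175.4]
contact_force: [0.1, 0.0, -2.5]
gripper_width: 0.0217
```

Call:
play_rows(series=[0,0,0,0,0,0,0,0,0,0,0,0,0,0,0,0,0,0,0,0])

```text
time_s: 18.22
tcp_pos: [0.4982, -0.1575, 0.1121]
eef_rot: [-166.6, 89.9, 0.7]
contact_force: [0.0, 0.6, -2.4]
gripper_width: 0.0215
```

```bash
python3 -c "
from look import *
plan([.521,-.052,.094],167.7)
s,t=look('s4',[.525,-.03,.1])
for cm in([t],[s]): v,f=fit(cm,.05,.092,[.538,.0262,np.radians(-102.3)],pad=0,lo=150); print('large',v[:2],np.degrees(v[2]),f)
for cm in([t],[s]): v,f=fit(cm,.04,.126,[.5146,-.081,np.radians(77.7)],pad=1); print('small',v[:2],np.degrees(v[2]),f)
"
```

```text
t 18.22 tcp [ 0.4982 -0.1575  0.1121] jawaxis 167.32 downness [ 0.002  0.    -1.   ] F [ 0.   0.6 -2.4] w 0.0215 j [  4.   12.4 -27.4   0.  -50.2 -16.7]
tool y [-0.219 -0.976 -0.   ] z [-0.976  0.219 -0.002]
shift tool [ 0.0182 -0.108   0.0009]
spin opt deg(world) 0.38 -> tool x spin rad -0.007
spin opt deg(world) 180.38 -> tool x spin rad -3.148
spin opt deg(world) -179.62 -> tool x spin rad 3.135
large [0.66422222 0.0502    ] -159.59577951308242 0.0
large [0.6502963 0.0344963] -130.3112699841737 0.021595004095004096
small [ 0.51291006 -0.07707475] 79.76671890192763 0.23742935922749722
small [ 0.53313897 -0.08385335] 67.2783641024531 0.16773565904451893
```

View pics/s4.png

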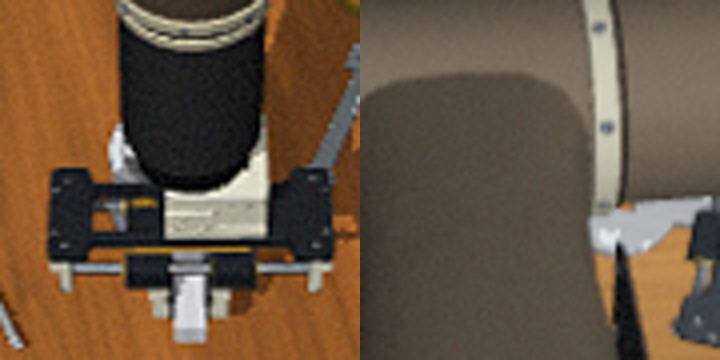

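```bash
cat > fu.py <<'E'
from h import *
def fitu(c,bot,R,z,x0,fixed=[],lo=70,hi=190,pad=8):
    """fit top weight (R,z) in union with fixed [(R,x,y,yaw,z)] silhouettes; only tab region (beyond 62mm) is scored"""
    tabp=lambda v,a,b,w:np.array([[v[0]-np.cos(v[2])*q+np.sin(v[2])*p*-1*w, v[1]-np.sin(v[2])*q+np.cos(v[2])*p*w, z] for q,p in((a,1),(b,1),(b,-1),(a,-1))])
    box=proj(c,tabp(x0,.066,.125,.022)); a=np.floor(box.min(0)).astype(int);b=np.ceil(box.max(0)).astype(int)
    g=np.clip((c["img"].min(2).astype(float)-lo)/(hi-lo),0,1)[a[1]:b[1],a[0]:b[0]]
    K=c["K"].copy();K[0,2]-=a[0];K[1,2]-=a[1];c2=dict(c,K=K)
    W=render(c2,tabp(x0,.066,.125,.022),g.shape)
    f=lambda v:np.sum(W*(render(c2,tabp(v,.03,.11,.011),g.shape,8)-g)**2)/W.sum()
    sim=np.array([x0]+[np.array(x0)+d for d in ([.005,0,0],[0,.005,0],[0,0,.03])])
    r=minimize(f,x0,method="Nelder-Mead",options=dict(initial_simplex=sim,xatol=1e-5,fatol=1e-8,maxiter=500))
    return r.x,r.fun
E
python3 - <<'E'
from fu import *
from plant import capture
for n in("top","side"):
    c=capture(n); c["img"]=cv2.imread({"top":"pics/s1t.png","side":"pics/s1s.png"}[n])
    v,f=fitu(c,None,.05,.092,[.538,.0262,np.radians(-102.3)]); print(n,v[:2],np.degrees(v[2]),f)
    v,f=fitu(c,None,.06,.076,[.5375,.0262,np.radians(77.7)]); print(n,"bot",v[:2],np.degrees(v[2]),f)
E
```

```text
top [0.5376084 0.0275649] -102.04913889034154 0.010686202651533652
top bot [0.53685456 0.02735143] 78.14453780835245 0.012384521407852057
side [0.53826454 0.02456718] -101.83270954343662 0.1197133697679418
side bot [0.53401572 0.01720308] 78.99180019368487 0.028191639689108667
```

Call:
play_rows(series=[0,0,0,-0.009,0,-0.012,0,0,0,-0.013,0,0,0,-0.013,0,0,0,-0.01,0,0])

```text
time_s: 18.83
tcp_pos: [0.5079, -0.1096, 0.1111]
eef_rot: [-124.4, 90.0, 43.5]
contact_force: [-0.5, -0.5, -1.7]
gripper_width: 0.0213
```

Call:
play_rows(series=[0,-0.013,0,0,0,-0.013,0,0,0,-0.013,0,0,0,-0.01,0,0,0,-0.005,0,0])

```text
time_s: 19.25
tcp_pos: [0.5195, -0.0564, 0.1111]
eef_rot: [-152.4, 90.0, 15.5]
contact_force: [-0.6, -0.6, -2.3]
gripper_width: 0.0215
```

```bash
python3 -c "
from look import *
plan([.5214,-.0513,.094],167.9)
s,t=look('s5',[.53,.0,.1],r=50)
"
```

```text
t 19.25 tcp [ 0.5195 -0.0564  0.1111] jawaxis 167.89 downness [ 0.  0. -1.] F [-0.6 -0.6 -2.3] w 0.0215 j [ 15.3  12.5 -27.4  -0.  -50.1 -27.4]
tool y [-0.21  -0.978 -0.   ] z [-0.978  0.21  -0.   ]
shift tool [ 0.0171 -0.0054 -0.0008]
spin opt deg(world) 0.01 -> tool x spin rad -0.0
spin opt deg(world) 180.01 -> tool x spin rad -3.142
spin opt deg(world) -179.99 -> tool x spin rad 3.141
```

View pics/s5.png

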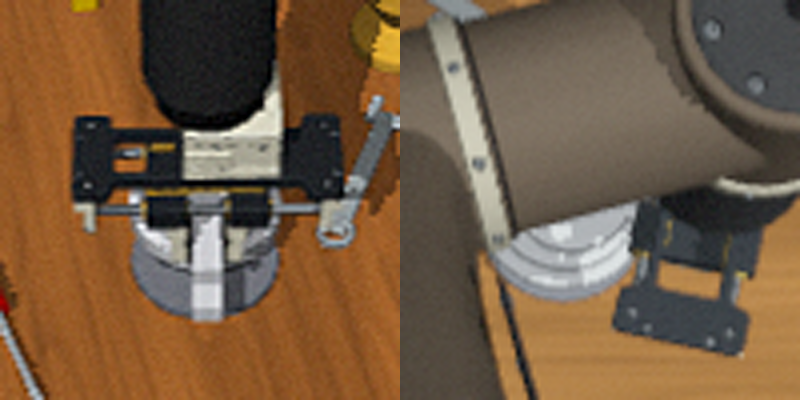

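Call:
play_rows(series=[0,-0.003,-0.0005,0,0,-0.0025,0,0,0.004,0,0,0,0.005,0,0,0,0.004,0,0,0])

```text
time_s: 19.77
tcp_pos: [0.5203, -0.053, 0.0974]
eef_rot: [11.5, 90.0, 179.3]
contact_force: [-0.1, -0.2, -2.6]
gripper_width: 0.0216
```

Call:
play_rows(series=[0.001,0,0,0,0.001,0,0,0,0,0,0,0,0,0,0,0,0,0,0,0])

```text
time_s: 20.18
tcp_pos: [0.5209, -0.0527, 0.0962]
eef_rot: [-162.3, 90.0, 5.5]
contact_force: [-0.6, 0.8, -2.2]
gripper_width: 0.0214
```

```bash
python3 -c "
from look import *
plan([.5214,-.0513,.0936],167.9)
"
```

```text
t 20.18 tcp [ 0.5209 -0.0527  0.0962] jawaxis 167.82 downness [ 0.  0. -1.] F [-0.6  0.8 -2.2] w 0.0214 j [ 15.7  13.6 -28.2   0.  -48.1 -27.9]
tool y [-0.211 -0.978 -0.   ] z [-0.978  0.211 -0.   ]
shift tool [ 0.0026 -0.0015 -0.0002]
spin opt deg(world) 0.08 -> tool x spin rad -0.001
spin opt deg(world) 180.08 -> tool x spin rad -3.143
spin opt deg(world) -179.92 -> tool x spin rad 3.14
```

Call:
play_rows(series=[0,-0.0015,0,0,0.001,0,0,0,0.001,0,0,0,0,0,0,0,0,0,0,0])

```text
time_s: 20.6
tcp_pos: [0.5211, -0.0511, 0.0941]
eef_rot: [-164.8, 90.0, 3.0]
contact_force: [-1.3, -0.0, -1.6]
gripper_width: 0.0218
```

Call:
play_rows(series=[0.0005,0,0,0,0.0005,0,0,0,0,0,0,0,0,0,0,0,0,0,0,0])

```text
time_s: 21.02
tcp_pos: [0.5212, -0.0512, 0.0934]
eef_rot: [-168.9, 90.0, -1.1]
contact_force: [-1.1, 0.7, 3.1]
gripper_width: 0.0213
```

Contact made. One more half millimetre, then release.

Call:
play_rows(series=[0.0005,0,0,0,0,0,0,0,0,0,0,0,0,0,0,0,0,0,0,0])

```text
time_s: 21.43
tcp_pos: [0.5211, -0.0513, 0.093]
eef_rot: [179.3, 90.0, -12.8]
contact_force: [-3.2, -1.5, 6.4]
gripper_width: 0.021
```

Call:
play_rows(series=[0,0,0,0,0,0,0,0,0,0,0,0,0,0,0,0,0,0,0,0], jaw=50)

```text
time_s: 21.85
tcp_pos: [0.521, -0.0512, 0.0924]
eef_rot: [-5.6, 90.0, 162.3]
contact_force: [-0.9, -0.3, -0.1]
gripper_width: 0.0429
```

Call:
play_rows(series=[-0.01,0,0,0,-0.025,0,0,0,-0.035,0,0,0,-0.035,0,0,0,-0.03,0,0,0])

```text
time_s: 22.27
tcp_pos: [0.5212, -0.0514, 0.2307]
eef_rot: [-171.4, 89.9, -3.6]
contact_force: [0.4, 0.4, -0.6]
gripper_width: 0.0439
```

```bash
python3 -c "
from look import *
rows([.44,-.19,.24],0)
"
```

```text
t 22.27 tcp [ 0.5212 -0.0514  0.2307] jawaxis 167.84 downness [ 0.002 -0.    -1.   ] F [ 0.4  0.4 -0.6] w 0.0439 j [ 15.9   6.  -18.    0.  -65.9 -28.1]
tool y [-0.211 -0.978 -0.   ] z [-0.978  0.211 -0.002]
shift tool [-0.0094  0.1526  0.0501]
[-0.0019, 0.0305, 0.01, np.float64(-0.0)]
[-0.0019, 0.0305, 0.01, np.float64(-0.0)]
[-0.0019, 0.0305, 0.01, np.float64(-0.0)]
[-0.0019, 0.0305, 0.01, np.float64(-0.0)]
[-0.0019, 0.0305, 0.01, np.float64(-0.0)]
```

Call:
play_rows(series=[-0.002,0.0305,0.01,0,-0.002,0.0305,0.01,0,-0.002,0.0305,0.01,0,-0.002,0.0305,0.01,0,-0.002,0.0305,0.01,0])

```text
time_s: 22.68
tcp_pos: [0.439, -0.1907, 0.2387]
eef_rot: [-172.8, 89.9, -5.0]
contact_force: [0.5, 0.0, -0.1]
gripper_width: 0.0441
```

Call:
play_rows(series=[0,0.03,0.01,0,0,0.03,0.01,0,0,0.025,0.01,0,0,0.015,0,0,0,0,0,0])

```text
time_s: 23.1
tcp_pos: [0.3884, -0.2832, 0.2384]
eef_rot: [144.1, 90.0, -48.2]
contact_force: [0.3, 0.0, -0.5]
gripper_width: 0.0437
```

```bash
python3 - <<'E'
from look import *
from fu import fitu
plan([.44,-.19,.24])
s,t=look('f1',[.53,.025,.1],r=45)
cv2.imwrite('pics/f1t.png',t['img'])
for n,c in(("top",t),("side",s)):
    for nm,z,x0 in(("large",.092,[.538,.0262,np.radians(-102.1)]),("small",.108,[.538,.0262,np.radians(77.8)])):
        v,f=fitu(c,None,.05,z,x0); print(n,nm,v[:2],np.degrees(v[2]),f)
E
```

```text
t 23.1 tcp [ 0.3884 -0.2832  0.2384] jawaxis 167.68 downness [ 0.001 -0.001 -1.   ] F [ 0.3  0.  -0.5] w 0.0437 j [-12.6   1.4 -21.9   0.  -66.6   0.2]
tool y [-0.213 -0.977  0.001] z [-0.977  0.213 -0.001]
shift tool [-0.0016 -0.1021 -0.0305]
top large [0.53663832 0.02800519] -102.40180083563097 0.014328333650094508
top small [0.5361672  0.02839724] 78.49254359383367 0.05170918350830757
side large [0.53799533 0.02563274] -101.80442722192112 0.07860005918259173
side small [0.53880255 0.0526364 ] 80.84826103190343 0.06928534711843588
```

View pics/f1.png

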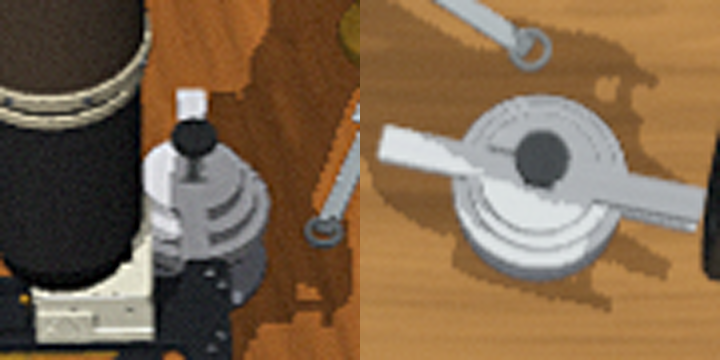

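View pics/f1t.png

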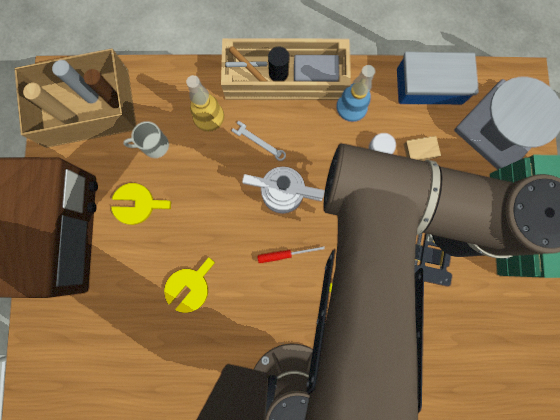

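Call:
play_rows(series=[0,0.03,0.02,0,0,0.035,0.015,0,0,0.035,0.01,0,0,0.035,0.005,0,0,0.03,0,0])

```text
time_s: 23.62
tcp_pos: [0.3052, -0.4327, 0.2384]
eef_rot: [156.8, 89.9, -35.3]
contact_force: [0.3, -0.0, 0.1]
gripper_width: 0.0435
```

```bash
python3 - <<'E'
from look import *
from fu import fitu
plan([.44,-.19,.24])
s,t=look('f2',[.53,.025,.1],r=32,f=6)
for n,c in(("top",t),("side",s)):
    for nm,z,x0 in(("large",.092,[.538,.0262,np.radians(-102.1)]),("small",.108,[.538,.0262,np.radians(77.8)])):
        v,f=fitu(c,None,.05,z,x0); print(n,nm,v[:2],np.degrees(v[2]),f)
E
```

```text
t 23.62 tcp [ 0.3052 -0.4327  0.2384] jawaxis 167.88 downness [ 0.001 -0.001 -1.   ] F [ 0.3 -0.   0.1] w 0.0435 j [-33.6   6.3 -16.6   0.  -67.1  21.5]
tool y [-0.21  -0.978  0.   ] z [-0.978  0.21  -0.001]
shift tool [-0.0017 -0.2656 -0.0809]
top large [0.53814234 0.02722593] -101.74174667818323 0.013342827124135623
top small [0.53653779 0.02821758] 78.18218822488633 0.04423265127648149
side large [0.53830663 0.02576064] -101.85072172831123 0.08048492765742521
side small [0.53811954 0.02853156] 78.23689116653931 0.09261656130289798
```

View pics/f2.png

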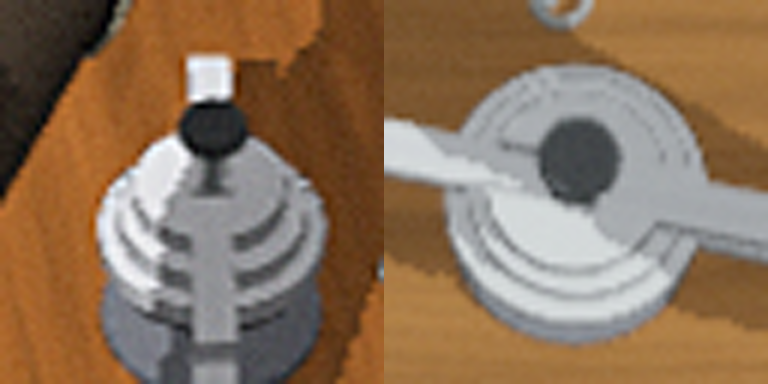

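Call:
play_rows(series=[0,0,0,0,0,0,0,0,0,0,0,0,0,0,0,0,0,0,0,0])

```text
time_s: 24.13
tcp_pos: [0.3064, -0.4311, 0.2379]
eef_rot: [159.3, 90.0, -32.8]
contact_force: [0.0, -0.9, -0.1]
gripper_width: 0.0434
```

```bash
python3 -c "
from plant import *
print(close_job())"
```

```text
the job is handed in; nothing more can be done
None
```

Both weights are on the hanger: the large one flat on the bottom weight, the small one flat on the large. I handed the job in at about 24 s, with the arm well clear and touching nothing.

| | Centre in last pictures (m) | Slot direction |
|---|---|---|
| Stem | (0.538, 0.026) | – |
| Bottom weight | (0.537, 0.026) | about 77.7° |
| Large weight | (0.538, 0.026–0.027) | about -101.8° |
| Small weight | (0.537–0.538, 0.028) | about 78.2° |

- **Centring:** each weight's centre is within about 2 mm of the stem.
- **Slots:** each faces opposite to the one below, within about 1°.
- **Forces:** I saw at most about 12 N while setting a weight down.
- **Other objects:** in the last full overhead picture, the screwdriver, wrench and mug had not moved. The arm hid part of the tin and one yellow look-alike in that picture, but it did not work near them.

**Where the checks were weak:**
- The two cameras disagree by 2–3 mm in y.
- The final fits used only the tabs, partly in the arm's shadow, so they were noisier than the earlier ones. One fit, taken with the arm in the way, put the small weight 26 mm off. It came out right once the arm had moved.
- The arm blocked both cameras while the small weight went on, so I placed it from the arm's own position readings and checked it afterwards.

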